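# Lay out the pipetting row: slide the well plate in between, then flip the tip box open

### The arm

A 7-joint arm with a two-finger parallel gripper is mounted at the origin on the work surface. World frame = base frame: x ahead of the robot, y to its left, z up, the work surface at z = 0. Lengths are in m, angles in rad, forces in N, time in s.
With the tool pointing down it reaches from about 0.4 to 0.85 m from the base axis. Payload 6.9 kg.
Tool frame: the origin (TCP) lies between the finger pads; the fingertips stand 19 mm ahead of it and the grasp point (between the pads) is the TCP (bot.tips_ahead is the distance from the TCP to the fingertips, in m); z points along the fingers, x is the direction in which the jaws open and shut, and the axes are right-handed (so a half turn about z gives the same grasp; the last joint's range is limited). The gripper opens to 85 mm and grips with 20 to 120 N. Pads are 22 mm wide; open, the fingers measure 114 mm over their backs; the gripper's body (76 mm by 85 mm) begins 54 mm behind the grasp point. The pads swing forward as they close: fully open they stand 13 mm farther back than shut.
Start: joints at [1.333, 0.507, -0.238, 1.5, 0.126, 1.149, -0.155], TCP at [0.211, -0.588, 0.25] pointing down, gripper open.
Joint ranges: [-3.08, 3.08], [-0.24, 2.05], [-1.43, 1.35], [0, 2.5], [-1.52, 4.66], [0.17, 1.96], [-2.89, 2.89]. Speed limits (rad/s): [2.39, 2.39, 3.14, 3.14, 3.14, 3.14, 3.14].

### API

Orientations are given as a rotation vector (axis times angle).
In Python, from cell import bot, ik, telemetry, capture, recognise, silhouettes, mark_of gives the robot as it stands. Calls block until the motion is done:
- bot.reach(position, orientation): joint-space move of the TCP to a pose.
- bot.move_linear(position, frame=None, velocity=0.15, contact_N=None): straight line of the TCP; frame=None keeps the orientation; velocity is the mean speed in m/s. With contact_N (N) it stops when the force on the tool has changed by that much, and returns True; else False.
- bot.goto_joints(angles): joint-space move.
- bot.set_gripper(opening): finger opening in m; the grip force is fixed at half the most; returns when the fingers have stopped.
- bot.hold(seconds).
- ik(position, orientation): joint angles nearest the present ones, or None.
- telemetry.sense(): the state.
- capture(name): name is "scene" or "side" or "wrist"; returns a dict with "img" (420x560x3 uint8, red, green, blue), "range_z" (420x560 float32, m along the optical axis (not along the pixel's ray), 0 where there is no reading), "intrinsics" (3x3 intrinsics, pixels), "k1" (the pictures are not rectified: a ray, as slopes to the right and down, at radius r is drawn at 1 + k1 r^2 times it, then the intrinsics apply), "R" (3x3) and "t" (3): a world point X has camera coordinates R X + t; the wrist camera has in their place "T_tool_cam" (4x4, takes a point from camera to tool coordinates, whose origin is the TCP and whose axes are the tool frame's). Camera axes: x right, y down, z forward; pixel columns grow to the right and rows downward; lengths in m; the calibration is good to about 2 mm. A picture is of the moment at which its call begins: read the wrist's pose just before it.
A pose or a line that the arm cannot do raises bot.MotionError and nothing moves.
- bot.close_job(): hands the job in, once; it reports no verdict.
Trained networks look in the newest picture that a camera, given by its name, has taken for a name from the list of things; names that differ only in an ending like _2 or _b are one class to them, and where a whole thing is asked for, a point or a joint stands for the part that bears it (a point fixed in the world has none). Each returns a list of dicts, best first, with "conf" (0 to 1); they miss things now and then, are a little off and sometimes report something else, mostly with a low value. They report only what shows in the picture. A call takes as long as a camera call. They do not tell look-alikes from the thing itself.
- recognise(name, camera): "point" ([column, row] in pixels, amid what is visible of it).
- silhouettes(name, camera): "mask" (420x560 bool, what is visible of it) and "point" ([column, row] in pixels, amid what is visible of it).
- mark_of(name, camera): "point" ([column, row] in pixels: a listed point, or the origin of a listed thing).
The state is a dict: "t": time; "qpos": joint angles; "qvel": joint speeds; "tau": joint torques, N m; "tool_pos": TCP position; "eef_rot": TCP orientation; "ft_force": force on the tool from outside, world axes, zero at the start; "torque": the same for the moment, N m; "gripper_width": finger opening in m.
Only numpy, scipy, OpenCV 4.12 (cv2) and the standard library are available. Lean on these libraries where they do the work, as an engineer would, in place of code of your own. Each camera call takes 0.05 s, during which the arm holds its last target.

### The job

Get the bench ready for filling the plate: slide the freshly seeded 24-well plate flat along the bench, gently and without lifting or tipping it, into the space between the pipette-tip box and the white reagent reservoir, so that it sits midway between them, square with them and in line with them as the middle one of the row. Only then open the tip box: push its lid up and over so that it stays open by itself. The tip box, the reservoir and everything else on the bench stay where they are.

Things in the scene. Friction and masses are not known exactly. Their poses are not given: they have to be found in the camera images.
- plate: White 24-well culture plate with its lid on, 4 x 6 grey-blue round wells showing on top; a flat block 86 mm (its own x) by 128 mm (its own y) by 22 mm high, 0.13 kg give or take a third, loose, too wide to grasp. Slides on the bench under about 1 N. Origin: centre of its underside; z up. It starts on the robot's side of the row, turned by up to 17 degrees.
- tip_box: Blue pipette-tip box with a pale see-through lid and an orange thumb tab; footprint 86 mm (x) by 128 mm (y), base 72 mm high, 102 mm high with the lid shut, 0.44 kg, loose on the bench. Origin: centre of its underside; its -x side (with the tab) faces the robot, the hinge is on its +x side. It stands at one end of the row, left or right of the gap; the row runs along its y axis.
- reservoir: White open reagent trough, empty, footprint 86 mm (x) by 128 mm (y), 44 mm high, 0.16 kg, loose. Origin: centre of its underside. It stands at the other end of the row, its centre 314 to 326 mm from the tip box's centre and in line with it within 3 mm and parallel within 2 degrees, so the free gap between the two is 186 to 198 mm wide.
- tip_lid (a joint): Hinge angle of the tip box lid, rad: 0 shut, grows as the lid swings up and away from the robot, 1.95 fully open against its stop. The lid weighs 60 g and swings freely: left below about 1.15 it falls shut, beyond that it falls open to 1.95 and stays.
- lid_tab (a point): Middle of the lower front edge of the orange thumb tab on the lid. The tab is 40 mm wide (along the box's y), sticks out 20 mm from the front wall of the lid and is 5 mm thick; with the lid shut this edge is 72 mm above the bench, 63 mm from the box's centre on the -x side, with free space under it. It moves with the lid, 106 mm from the hinge axis.
- lid_hinge (a point): Middle of the lid's hinge axis, which runs along the tip box's y axis at the top of its +x wall: 72 mm above the bench, 43 mm from the box's centre on the +x side. The lid is a cover 86 by 128 mm, 30 mm deep, open below.
- flask: Bystander: clear culture flask lying flat, 150 x 84 x 38 mm, red cap. Origin: centre of its underside.
- timer: Bystander: white bench timer with coloured keys, 62 x 70 x 18 mm. Origin: centre of its underside.
- dishes: Bystander: stack of three pale round dishes, 90 mm across, 48 mm high, just behind the gap of the row. Origin: centre of its underside.
- tube_rack: Bystander: green tube rack, 105 x 200 mm, 120 mm high with its blue-capped tubes. Origin: centre of its underside.
- medium_bottle: Bystander: closed reddish bottle with an orange cap, 74 mm across, 165 mm high. Origin: centre of its underside.
- beaker: Bystander: glass beaker, 84 mm across, 95 mm high, beside the right end of the row. Origin: centre of its underside.
Mind the look-alikes: they are no part of the job. What is shaped like the plate but orange is not meant.

How it is judged:
On the way, in this order (a step that is already met when the one before it is completed fails the run):
1. the plate lies at rest midway between the tip box and the reservoir, square and in line, with the lid still shut ((y of plate in the frame of tip_box between 0.148 and 0.172 m or y of plate in the frame of tip_box between -0.172 and -0.148 m) and x of plate in the frame of tip_box between -0.012 and 0.012 m and angle between the x axis of plate and the x axis of tip_box, either way round below 0.1 rad and (y of plate in the frame of reservoir between 0.148 and 0.172 m or y of plate in the frame of reservoir between -0.172 and -0.148 m) and x of plate in the frame of reservoir between -0.012 and 0.012 m and angle between the x axis of plate and the x axis of reservoir, either way round below 0.1 rad and height (world z) of plate below 0.004 m and angle between plate's own z axis and vertical below 0.05 rad and linear speed of plate below 0.01 m/s and value of joint tip_lid below 0.15 rad), for 0.3 s.
2. the tip box lid stands open by itself (value of joint tip_lid above 1.75 rad and contact force between each of the arm, the fingers and tip_box below 0.1 N), for 0.3 s.
At the end, for the whole second after the job is handed in: Plate flat and at rest, its centre 148 to 172 mm along the row from both tip box and reservoir (20 to 44 mm free on each side), within 12 mm of their line, turned under 0.10 rad; lid open by itself (joint above 1.75); tip box upright, it and the reservoir at rest ((y of plate in the frame of tip_box between 0.148 and 0.172 m or y of plate in the frame of tip_box between -0.172 and -0.148 m) and x of plate in the frame of tip_box between -0.012 and 0.012 m and angle between the x axis of plate and the x axis of tip_box, either way round below 0.1 rad and (y of plate in the frame of reservoir between 0.148 and 0.172 m or y of plate in the frame of reservoir between -0.172 and -0.148 m) and x of plate in the frame of reservoir between -0.012 and 0.012 m and angle between the x axis of plate and the x axis of reservoir, either way round below 0.1 rad and height (world z) of plate below 0.004 m and angle between each of plate, tip_box's own z axis and vertical below 0.05 rad and linear speed of plate below 0.01 m/s and value of joint tip_lid above 1.75 rad and linear speed of each of tip_box, reservoir below 0.02 m/s); the robot touches nothing.
It fails at once if the plate is lifted or tipped (origin over 8 mm above the bench, or tilt over 0.12 rad) (height (world z) of plate above 0.008 m or angle between plate's own z axis and vertical above 0.12 rad).
It fails at once if the plate is jolted (faster than 0.35 m/s) (linear speed of plate above 0.35 m/s).
It fails at once if the tip box or the reservoir is shifted by more than 15 mm (distance of any of tip_box, reservoir from where it was at the start of the episode above 0.015 m).
It fails at once if a bystander is shifted by more than 30 mm (distance of any of flask, timer, dishes, tube_rack, medium_bottle, beaker from where it was at the start of the episode above 0.03 m).
It also fails if it takes over 72 s, if anything falls off the work surface, if the arm or the gripper's body presses on something with over 40 N, if the wrist force passes 120 N, or if a joint passes its speed limit or range.

## Working session

There is one attempt and no reset: what is moved stays moved. The work goes in short steps, each a Python script; the robot and the scene stay as the last script left them, time stands still between calls to the robot, and variables do not carry over. Pictures are saved under pics/ and viewed, and the job is handed in when it is done.

```bash
ls; mkdir -p pics
python3 - <<'E'
from cell import *
import cv2
for n in ("scene","side","wrist"):
    c=capture(n); cv2.imwrite(f"pics/{n}0.png",c["img"][:,:,::-1]); print(n,c["intrinsics"],c["k1"],c.get("R"),c.get("t"),c.get("T_tool_cam"))
print(telemetry.sense())
E
```

```text
pics
scene [[411.49662012   0.         274.1459616 ]
 [  0.         411.49662012 207.94300613]
 [  0.           0.           1.        ]] -0.07862868112593735 [[ 0.72283827  0.69094777 -0.00979902]
 [ 0.5778182  -0.61214298 -0.53982136]
 [-0.37898676  0.38454149 -0.84172256]] [-0.37934798 -0.27512514  1.28407515] None
side [[384.24896512   0.         278.59565026]
 [  0.         384.24896512 213.58782957]
 [  0.           0.           1.        ]] -0.09451418016906205 [[-0.99859574 -0.05199089 -0.01017306]
 [-0.02273135  0.593957   -0.80417558]
 [ 0.04785217 -0.80281507 -0.59430475]] [0.54125579 0.08223621 1.15727727] None
wrist [[370.47327245   0.         279.08848855]
 [  0.         370.47327245 207.08577133]
 [  0.           0.           1.        ]] -0.06751874513211205 None None [[ 9.99999973e-01  2.31029800e-04  1.94519071e-05 -6.20651416e-05]
 [-2.24573650e-04  9.44361974e-01  3.28907908e-01 -8.41630609e-02]
 [ 5.76178867e-05 -3.28907904e-01  9.44362000e-01 -1.24753486e-01]
 [ 0.00000000e+00  0.00000000e+00  0.00000000e+00  1.00000000e+00]]
{'t': 0.15, 'qpos': array([ 1.33248632,  0.50813932, -0.23751067,  1.50090092,  0.12565359,
        1.14889852, -0.1548096 ]), 'qvel': array([-8.27316305e-04, -1.92222632e-03, -1.96923342e-03, -1.14364991e-03,
       -2.10497879e-05, -1.24701157e-03, -2.69745155e-04]), 'tau': array([-2.15847060e-03, -6.21011782e+01, -2.18932606e+00, -2.49834931e+01,
        1.26318922e-02,  9.24801396e-03, -1.31181773e-05]), 'tool_pos': array([ 0.21048851, -0.58811052,  0.24963246]), 'eef_rot': array([-2.56800542e+00,  1.80830904e+00,  1.75193899e-03]), 'ft_force': array([ 0.77858131, -0.01857077, -0.48107254]), 'torque': array([ 0.01396748,  0.0010673 , -0.02951215]), 'gripper_width': 0.0852725201301611}
```

View pics/scene0.png

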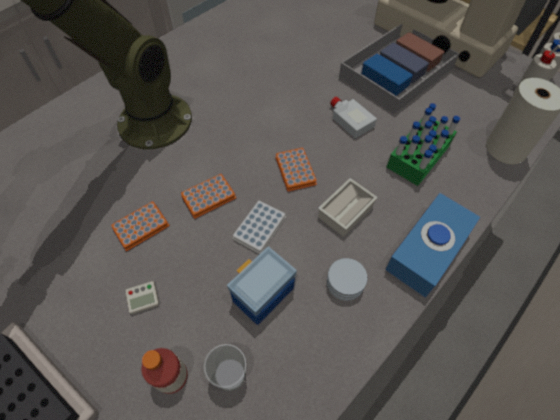

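View pics/side0.png

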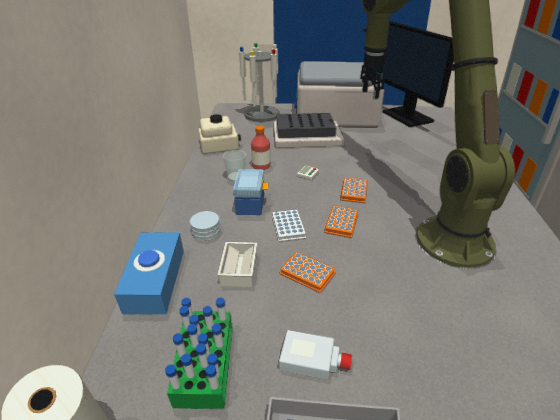

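The scene picture shows the white plate at (260,226), the tip box at (262,285) with its tab at (245,267), the reservoir at (348,207) and the dishes at (347,280). The orange plates are decoys. The side picture agrees, with the plate at (289,224). Next I measure the poses.

```bash
cat > h.py <<'E'
from cell import *
import cv2, numpy as np
def cloud(c):
    K=c["intrinsics"]; d=np.array([c["k1"],0,0,0],float)
    v,u=np.mgrid[0:420,0:560]
    p=cv2.undistortPoints(np.stack([u.ravel(),v.ravel()],1).astype(np.float64)[:,None],K,d)[:,0]
    z=c["range_z"].ravel().astype(float)
    P=np.c_[p*z[:,None],z]
    W=(P-c["t"])@c["R"]
    W[z<=0]=np.nan
    return W.reshape(420,560,3)
def proj(c,X):
    rv=cv2.Rodrigues(c["R"])[0]
    return cv2.projectPoints(np.asarray(X,float).reshape(-1,1,3),rv,c["t"],c["intrinsics"],np.array([c["k1"],0,0,0.]))[0][:,0]
def rect(P):
    (cx,cy),(w,h),a=cv2.minAreaRect(P.astype(np.float32)*1000)
    if w>h: w,h,a=h,w,a+90
    a=(a+90)%180-90   # angle of short side from x
    return np.array([cx,cy])/1000,(w,h),a
def top(c,n,cam,z0,z1):
    W=cloud(c); out=[]
    for s in silhouettes(n,cam)[:3]:
        m=s["mask"]; P=W[m]; P=P[~np.isnan(P[:,0])]
        Q=P[(P[:,2]>z0)&(P[:,2]<z1)]
        if len(Q)<30: out.append((s["conf"],s["point"],"few",len(Q)));continue
        out.append((round(s["conf"],2),np.round(s["point"]),rect(Q[:,:2]),np.round(np.median(Q,0),4),len(Q)))
    return out
Z={"plate":(.012,.03),"tip_box":(.09,.115),"reservoir":(.036,.052)}
E
python3 - <<'E'
from h import *
for cam in("scene","side"):
    c=capture(cam)
    for n in Z:
        for o in top(c,n,cam,*Z[n]): print(cam,n,o)
    for n in ("plate","tip_box","reservoir","lid_tab","lid_hinge","dishes","timer","flask","beaker"):
        print(n,[(round(m["conf"],2),np.round(m["point"],1)) for m in mark_of(n,cam)[:3]])
    W=cloud(c); 
    for n in("dishes","timer","beaker","medium_bottle"):
        for s in silhouettes(n,cam)[:1]: print(n,s["conf"],np.nanmedian(W[s["mask"]],0))
E
```

```text
scene plate (0.95, array([140., 225.]), (array([ 0.28665863, -0.25959836]), (88.78633117675781, 123.68269348144531), -8.736717224121094), array([ 0.2913, -0.2617,  0.0217]), 1335)
scene plate (0.74, array([206., 196.]), (array([ 0.34809515, -0.07385213]), (82.42694854736328, 125.50628662109375), -14.898551940917969), array([ 0.3526, -0.0762,  0.0219]), 1154)
scene plate (0.71, array([296., 170.]), (array([0.45886597, 0.15642889]), (83.35799407958984, 127.56307220458984), 60.114810943603516), array([0.4636, 0.1527, 0.0218]), 1049)
scene tip_box (0.68, array([263., 285.]), (array([ 0.65127435, -0.16885446]), (87.59806823730469, 129.89926147460938), 0.5391207337379456), array([ 0.6542, -0.1725,  0.1024]), 2335)
scene reservoir (0.83, array([345., 208.]), (array([0.64617004, 0.14643228]), (90.40754699707031, 134.2800750732422), -0.3339691162109375), array([0.6416, 0.1399, 0.0437]), 483)
plate [(0.87, array([297.1, 170.9])), (0.83, array([259.4, 228.5])), (0.79, array([141.4, 226.6]))]
tip_box [(0.94, array([263.9, 294.6]))]
reservoir [(0.67, array([343.8, 211.6])), (0.53, array([416.6, 1
[... 1453 characters left out ...]
, 223.0], 'few', 0)
plate [(0.95, array([309.7, 274.2])), (0.82, array([353.7, 192.6])), (0.56, array([341.5, 227.3]))]
tip_box [(0.63, array([251.7, 206.6]))]
reservoir [(0.9, array([240.4, 271.2])), (0.62, array([266.3, 188.1]))]
lid_tab [(0.88, array([267.1, 188. ]))]
lid_hinge [(0.64, array([239.3, 184. ]))]
dishes [(0.67, array([204. , 232.7]))]
timer [(0.57, array([309. , 175.3]))]
flask [(0.6, array([311.6, 360.3]))]
beaker [(0.85, array([236.8, 177.5])), (0.26, array([209.5, 362.2]))]
dishes 0.83 [0.76782412 0.00890482 0.04703816]
timer 0.61 [ 0.44888878 -0.36104537  0.01816153]
beaker 0.76 [ 0.72891225 -0.31982386  0.07213399]
medium_bottle 0.49 [ 0.64488917 -0.14522966  0.10228654]
```

```bash
cat >> h.py <<'E'
def plate_near(c,p,r=.085,zr=(.012,.027)):
    W=cloud(c); im=c["img"].astype(int)
    sat=im.max(2)-im.min(2)
    m=(np.hypot(W[...,0]-p[0],W[...,1]-p[1])<r)&(W[...,2]>zr[0])&(W[...,2]<zr[1])
    n,l,s,_=cv2.connectedComponentsWithStats(m.astype(np.uint8))
    m=l==1+np.argmax(s[1:,4])
    return rect(W[m][:,:2]),m.sum()
def box(xy,a,w,h,z):
    a=np.radians(a);R=np.array([[np.cos(a),-np.sin(a)],[np.sin(a),np.cos(a)]])
    q=np.array([[-w,-h],[w,-h],[w,h],[-w,h]])/2@R.T+xy
    return np.c_[q,np.full(4,z)]
def overlay(name,items,fn):
    c=capture(name); im=c["img"][:,:,::-1].copy()
    im=cv2.resize(im,None,fx=2,fy=2,interpolation=cv2.INTER_CUBIC)
    for xy,a,z in items:
        q=proj(c,box(xy,a,.086,.128,z))
        cv2.polylines(im,[np.round((q+.5)*2).astype(int)],True,(0,0,255),1)
    return im
E
python3 - <<'E'
from h import *
print(bot.tips_ahead)
for cam in("scene","side"):
    c=capture(cam); print(cam,plate_near(c,(.5147,-.04)))
it=[((.5147,-.043),12.4,.022),((.650,-.168),.6,.102),((.646,.147),-.2,.044)]
im=overlay("scene",it,0)[300:780,380:1000-0]; cv2.imwrite("pics/ov_scene.png",im[:600,:800])
im=overlay("side",it,0)[280:680,300:800]; cv2.imwrite("pics/ov_side.png",im)
for p,yaw in(((.52,-.15,.02),0),((.44,-.01,.02),np.pi/2)):
    pass
from scipy.spatial.transform import Rotation as Ro
def down(psi,p=np.pi/2):
    # tool z = forward tilted p below horizontal, heading psi
    z=np.array([np.cos(p),0,-np.sin(p)]);y=np.array([-np.sin(p),0,-np.cos(p)]);x=np.cross(y,z)
    return (Ro.from_euler('z',psi)*Ro.from_matrix(np.c_[x,y,z])).as_rotvec()
for psi in (np.pi/2,-np.pi/2): print(psi,ik([.52,-.15,.02],down(psi)),ik([.52,-.10,.02],down(psi)))
print(ik([.44,-.01,.02],down(0)),ik([.6,-.01,.02],down(0)))
for p in(0,20,30,45,60): print(p,[ik([x,-.168,z],down(0,np.radians(p))) is not None for x,z in((.57,.06),(.6,.14),(.65,.17))])
E
```

```text
0.019
scene ((array([ 0.51702301, -0.04628888]), (84.99449157714844, 126.35604858398438), 12.57258129119873), np.int64(1394))
side ((array([ 0.51489471, -0.04476527]), (83.49095153808594, 130.32586669921875), 12.70764446258545), np.int64(700))
1.5707963267948966 [ 0.56963673  0.71848971 -0.52379936  1.97162834  0.61033901  0.61192197
 -0.36049234] [ 0.48065813  0.70780761 -0.52385322  2.00265263  0.6212125   0.59292649
 -0.46862394]
-1.5707963267948966 [ 0.11995834  0.68120541  0.17924327  1.97741903 -0.23525296  0.50255655
 -2.67475933] [ 0.03023819  0.67047494  0.17451257  2.00839347 -0.23510914  0.48152127
 -2.76488738]
[ 0.08887335  0.59352373 -0.17805715  2.23665036  0.30755061  0.3333661
 -1.92160292] [ 0.09091707  0.73111819 -0.18612536  1.81359064  0.21535979  0.61651706
 -1.79577078]
0 [False, False, True]
20 [False, False, True]
30 [False, False, True]
45 [True, True, True]
60 [True, True, True]
```

Add to h.py:
```python
from scipy.spatial.transform import Rotation as Ro
def down(psi,p=np.pi/2):
    z=np.array([np.cos(p),0,-np.sin(p)]);y=np.array([-np.sin(p),0,-np.cos(p)]);x=np.cross(y,z)
    return (Ro.from_euler('z',psi)*Ro.from_matrix(np.c_[x,y,z])).as_rotvec()
```

```text
(no output)
```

View pics/ov_scene.png

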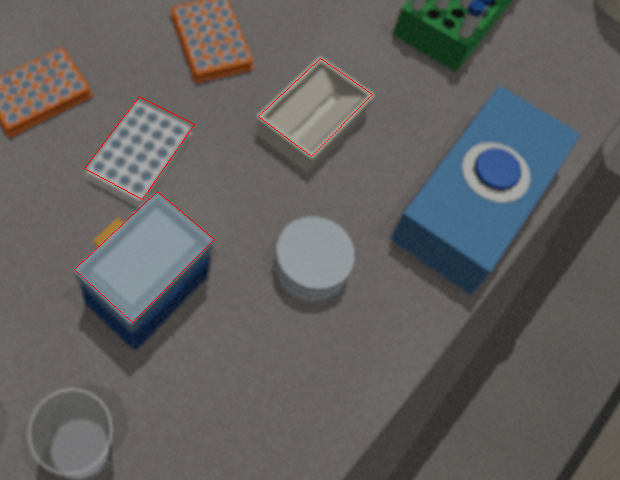

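View pics/ov_side.png

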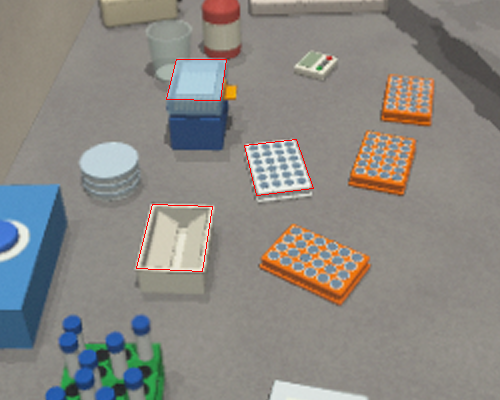

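Both overlays fit. The tip box is at about (0.650,-0.168), the reservoir at (0.646,0.147) and the plate at (0.516,-0.045), turned +12.5°. The target is therefore about (0.648,-0.0105). First I square the plate with a side push toward +y, using partly closed fingers.

Run:
```python
from h import *
o=down(np.pi/2)
bot.set_gripper(.04)
bot.reach([.515,-.165,.2],o)
bot.move_linear([.515,-.165,.022])
s=telemetry.sense(); print(s["t"],s["tool_pos"],s["gripper_width"])
bot.move_linear([.515,-.115,.022],velocity=.05)
c=capture("side"); print(plate_near(c,(.515,-.035)))
cv2.imwrite("pics/a1.png",c["img"][:,:,::-1]); print(telemetry.sense()["ft_force"])
```

```text
5.7917 [ 0.51551523 -0.16507044  0.02271822] 0.03998437064087893
((array([ 0.51987378, -0.03842151]), (86.90072631835938, 148.6239013671875), 6.241534233093262), np.int64(743))
[-0.05124775 -0.7528496   0.61434661]
```

View pics/a1.png

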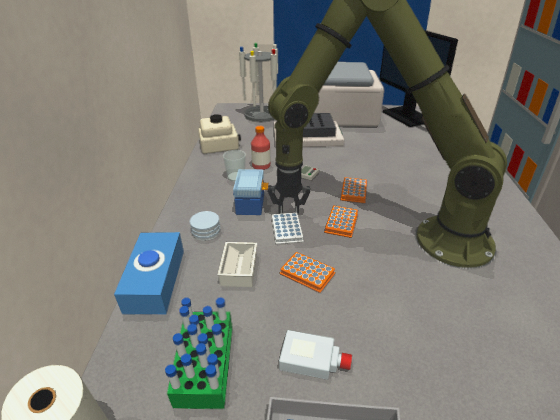

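The side picture shows the plate at (287,228) turning square against the fingers, with the tip box untouched. I continue the side push.

Run:
```python
from h import *
bot.move_linear([.515,-.086,.022],velocity=.05)
bot.move_linear([.515,-.125,.022],velocity=.1)
bot.move_linear([.515,-.14,.15],velocity=.15)
bot.hold(.2)
for cam in("scene","side"):
    c=capture(cam); print(cam,plate_near(c,(.515,-.015)))
    for n in("tip_box","reservoir"): print(top(c,n,cam,*Z[n])[:1])
    cv2.imwrite(f"pics/a2{cam}.png",c["img"][:,:,::-1])
print(telemetry.sense()["t"])
```

```text
scene ((array([ 0.53011096, -0.00603518]), (83.8250503540039, 125.74598693847656), 1.4528526067733765), np.int64(1348))
[(0.74, array([265., 282.]), (array([ 0.65149408, -0.16908405]), (87.82730102539062, 129.33921813964844), 0.1180480569601059), array([ 0.6538, -0.173 ,  0.1024]), 2313)]
[(0.65, [260.6, 282.3], 'few', 0)]
side ((array([ 0.52799255, -0.00471169]), (83.61070251464844, 129.30670166015625), 2.053025245666504), np.int64(740))
[(0.75, array([249., 190.]), (array([ 0.6485296 , -0.16757828]), (88.54058074951172, 135.3941192626953), 0.17259840667247772), array([ 0.6482, -0.154 ,  0.1029]), 646)]
[(0.82, array([237., 265.]), (array([0.64527032, 0.14817035]), (91.25424194335938, 137.24221801757812), 0.11177223920822144), array([0.6471, 0.1509, 0.0437]), 429)]
9.775
```

View pics/a2scene.png

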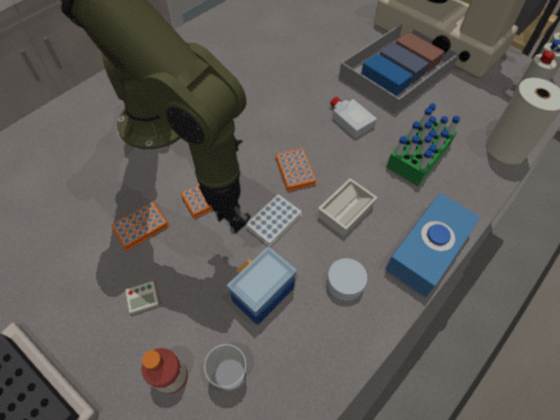

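The plate is now at (0.529,-0.005), turned 1.8°. It is seen at (273,219) in the scene picture, and the box and reservoir have not moved. Next I push forward with two fingers on its rear face, aiming slightly toward -y.

Run:
```python
from h import *
bot.move_linear([.50,-.12,.2],velocity=.2)
a=np.radians(-2.5)
bot.reach([.448,-.003,.15],down(a))
bot.set_gripper(.06)
bot.move_linear([.448,-.003,.022])
print(telemetry.sense()["t"],telemetry.sense()["tool_pos"])
bot.move_linear([.555,-.0085,.022],velocity=.05)
for cam in("scene","side"):
    c=capture(cam); print(cam,plate_near(c,(.62,-.01)))
    cv2.imwrite(f"pics/b1{cam}.png",c["img"][:,:,::-1])
print(telemetry.sense()["t"],telemetry.sense()["tool_pos"],telemetry.sense()["ft_force"])
```

```text
13.0 [ 0.4483232  -0.00294742  0.02247117]
scene ((array([ 0.60098517, -0.0128812 ]), (106.40652465820312, 125.0726547241211), -0.9375228881835938), np.int64(1499))
side ((array([ 0.59854651, -0.01142342]), (104.41577911376953, 131.46743774414062), -2.1368026733398438), np.int64(677))
15.3917 [ 0.55502582 -0.00849763  0.02208143] [-0.0262341  -0.56258306  0.55623795]
```

View pics/b1side.png

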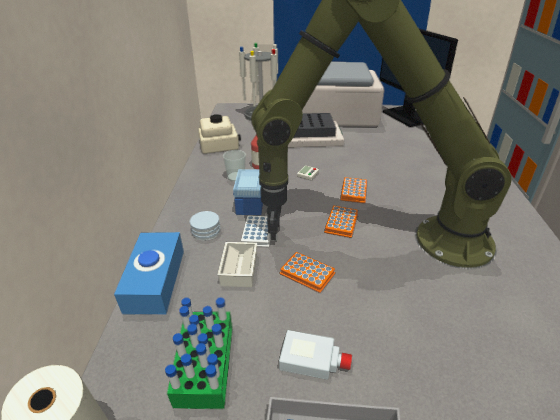

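View pics/b1scene.png

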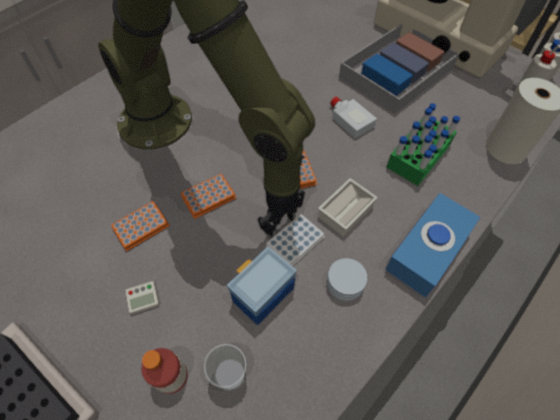

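The plate is at (257,230) in the side picture, entering the gap with free space on both sides and y≈-0.012. I finish squaring it up, stop slightly short, then check.

Run:
```python
from h import *
bot.move_linear([.587,-.0095,.022],down(0),velocity=.04)
bot.move_linear([.535,-.0095,.022],velocity=.1)
bot.move_linear([.46,-.0095,.15],velocity=.2)
bot.hold(.2)
for cam in("scene","side"):
    c=capture(cam); print(cam,plate_near(c,(.645,-.011)))
    for n in("tip_box","reservoir"): print(n,top(c,n,cam,*Z[n])[:2])
    cv2.imwrite(f"pics/b2{cam}.png",cv2.resize(c["img"][150:350,180:420,::-1],None,fx=3,fy=3))
print(telemetry.sense()["t"])
```

```text
scene ((array([ 0.64383679, -0.0125453 ]), (83.91779327392578, 126.57720947265625), -0.06560516357421875), np.int64(1514))
tip_box [(0.6, array([261., 280.]), (array([ 0.65135071, -0.16844077]), (87.55089569091797, 130.27066040039062), 0.5273880362510681), array([ 0.654 , -0.1724,  0.1024]), 2331)]
reservoir [(0.67, array([347., 207.]), (array([0.64687354, 0.14582063]), (90.2171859741211, 133.112548828125), -0.28067779541015625), array([0.6486, 0.1453, 0.0435]), 483)]
side ((array([ 0.64178333, -0.01199577]), (83.67649841308594, 129.31362915039062), 0.15411800146102905), np.int64(711))
tip_box [(0.74, array([249., 194.]), (array([ 0.64803754, -0.16821843]), (87.5128402709961, 134.6014404296875), 0.21782463788986206), array([ 0.647 , -0.1529,  0.1029]), 630), (0.72, array([247., 182.]), (array([ 0.64848376, -0.16813225]), (88.40374755859375, 134.42449951171875), 0.22909623384475708), array([ 0.649 , -0.1525,  0.103 ]), 626)]
reservoir [(0.97, array([239., 265.]), (array([0.64540576, 0.14831789]), (91.06383514404297, 136.37759399414062), -0.02256011962890625), array([0.6475, 0.1514, 0.0435]), 423)]
18.4
```

View pics/b2scene.png

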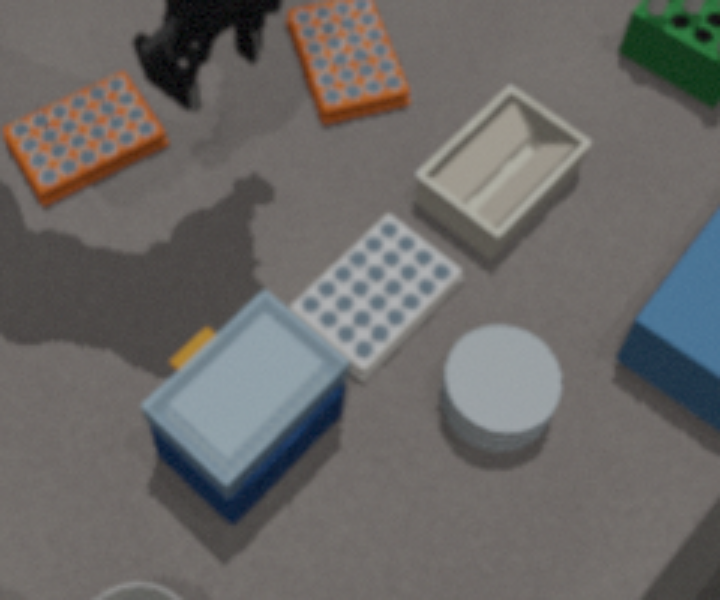

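View pics/b2side.png

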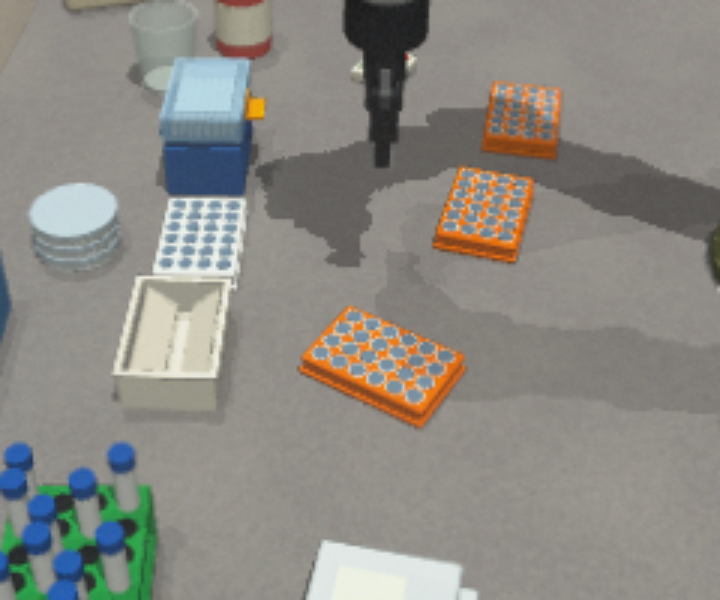

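The plate is at (0.643,-0.012): 156 mm from the box, 159 mm from the reservoir, turned about 0°. It sits about 5 mm toward the robot from the row line, so I add a short nudge for margin.

Run:
```python
from h import *
bot.move_linear([.53,-.0115,.022],velocity=.15)
bot.move_linear([.591,-.0115,.022],velocity=.05)
bot.move_linear([.53,-.0115,.022],velocity=.1)
bot.move_linear([.46,-.0115,.2],velocity=.2)
bot.hold(.3)
for cam in("scene","side"):
    c=capture(cam); print(cam,plate_near(c,(.648,-.011)))
    for n in ("lid_tab","lid_hinge"): print(n,[(round(m["conf"],2),np.round(m["point"],1)) for m in mark_of(n,cam)[:2]])
    print(proj(c,[[.587,-.168,.072],[.693,-.168,.072]]))
bot.set_gripper(0.0)
# arc feasibility
H=np.array([.693,-.168,.072])
q=None
for p in(35,40,45,55):
  for th in (0,.3,.6,.9,1.2,1.45):
    e=H+[-.106*np.cos(th),0,.106*np.sin(th)]
    pr=np.radians(p); z=np.array([np.cos(pr),0,-np.sin(pr)])
    r=ik(e-z*.010+np.array([0,0,-.02]),down(0,pr)); print(p,th,None if r is None else np.round(r,2))
print(telemetry.sense()["t"])
```

```text
scene ((array([ 0.64734882, -0.0125978 ]), (84.41437530517578, 125.1796875), -0.0702667236328125), np.int64(1530))
lid_tab [(0.72, array([241.7, 264.5]))]
lid_hinge [(0.56, array([276. , 294.8]))]
[[242.64315857 264.09499116]
 [276.33944693 294.54241127]]
side ((array([ 0.64543805, -0.01069767]), (84.05097961425781, 130.67959594726562), 0.014491837471723557), np.int64(710))
lid_tab [(0.94, array([268.4, 186.6]))]
lid_hinge [(0.93, array([236.1, 186.3]))]
[[267.49691934 186.89389286]
 [235.89197968 186.30837817]]
35 0 None
35 0.3 None
35 0.6 [ 0.45  0.68 -0.04  2.47  3.54  0.95  1.6 ]
35 0.9 [ 0.42  0.62 -0.04  2.41  3.55  0.84  1.54]
35 1.2 [ 0.53  0.59 -0.24  2.33  3.44  0.7   1.64]
35 1.45 [ 0.51  0.59 -0.24  2.27  3.44  0.64  1.62]
40 0 [ 0.44  0.78 -0.04  2.48  3.5   0.97  1.66]
40 0.3 [ 0.44  0.69 -0.04  2.46  3.53  0.87  1.6 ]
40 0.6 [ 0.43  0.61 -0.04  2.41  3.56  0.76  1.54]
40 0.9 [ 0.54  0.57 -0.24  2.35  3.45  0.61  1.64]
40 1.2 [ 0.52  0.55 -0.24  2.27  3.46  0.52  1.59]
40 1.45 [ 0.5   0.56 -0.24  2.21  3.46  0.46  1.57]
45 0 [ 0.42  0.71 -0.04  2.43  3.51  0.77  1.6 ]
45 0.3 [ 0.42  0.63 -0.04  2.4   3.55  0.67  1.54]
45 0.6 [ 0.54  0.57 -0.24  2.35  3.43  0.52  1.65]
45 0.9 [ 0.53  0.53 -0.24  2.28  3.48  0.42  1.58]
45 1.2 [ 0.5   0.52 -0.24  2.21  3.51  0.34  1.51]
45 1.45 [ 0.48  0.53 -0.24  2.14  3.53  0.29  1.48]
55 0 [ 0.38  0.63 -0.04  2.3   3.61  0.4   1.44]
55 0.3 [ 0.51  0.57 -0.24  2.27  3.41  0.27  1.64]
55 0.6 [ 0.37  0.51 -0.04  2.21  3.96  0.24  1.06]
55 0.9 [ 1.07  0.78 -1.23  2.13  1.68  0.59 -2.83]
55 1.2 [ 0.85  0.6  -0.83  2.06  1.51  0.28 -2.73]
55 1.45 [ 0.71  0.57 -0.64  1.99  1.23  0.19 -2.48]
23.9583
```

The plate is at (0.646,-0.012), turned 0°. The tab and hinge marks fall within 1.5 px of my projected model. Next is the lid, with closed fingers tilted 45° hooking the tab from below.

```bash
cat >> h.py <<'E'
P45=np.radians(45); O45=down(0,P45)
z45=np.array([np.cos(P45),0,-np.sin(P45)]); n45=np.array([np.sin(P45),0,np.cos(P45)])
HG=np.array([.693,-.168,.072])
def E_(th): return HG+[-.106*np.cos(th),0,.106*np.sin(th)]
def T_(th,gap=0): return E_(th)-z45*.009-n45*(.0155+gap)
E
python3 - <<'E'
from h import *
pre=np.array([.54,-.168,.2]); print(ik(pre,O45),ik([.54,-.168,.05],O45))
try:
    bot.reach([.5,-.1,.25],O45)
    bot.move_linear(pre)
    print(telemetry.sense()["t"],telemetry.sense()["tool_pos"])
    bot.move_linear([.54,-.168,.05],velocity=.1,contact_N=6)
except bot.MotionError as e: print("ERR",e)
print(telemetry.sense()["t"],telemetry.sense()["tool_pos"],telemetry.sense()["qpos"].round(2),T_(0,.006))
for cam in("scene","side"):
    c=capture(cam)
    cv2.imwrite(f"pics/c1{cam}.png",c["img"][:,:,::-1])
E
```

```text
[ 0.77200669  0.35108513 -0.43761382  2.39024225  3.59142162  0.33294729
  1.50217974] None
27.55 [ 0.53971279 -0.16726442  0.20001821]
ERR the arm cannot follow that straight line within its joint ranges
27.55 [ 0.53971279 -0.16726442  0.20001821] [ 0.82  0.36 -0.51  2.39  3.51  0.32  1.58] [ 0.56543324 -0.168       0.06316117]
```

View pics/c1side.png

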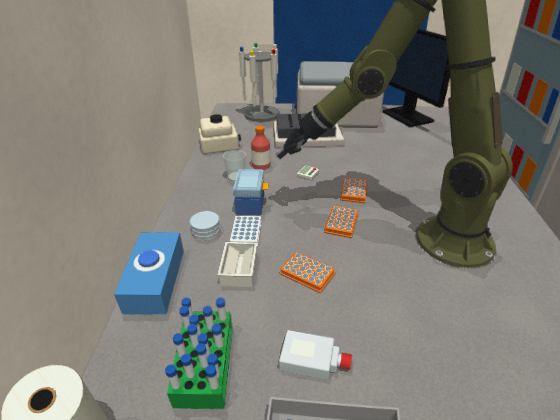

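View pics/c1scene.png

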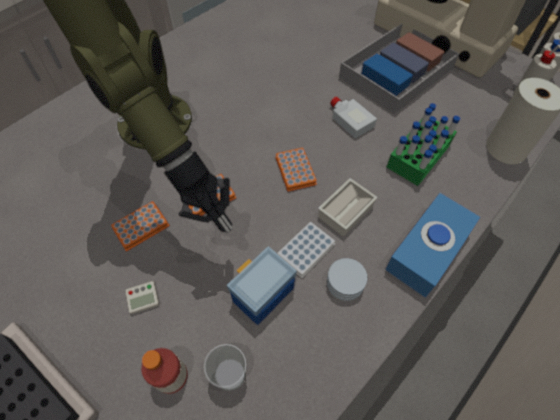

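The fingers are at (225,225) in the scene picture, tilted 45° and clear of everything. The straight-down line is out of joint range, so I will descend beside the tab and slide under it sideways.

Run:
```python
from h import *
T=T_(0,.007); side=T.copy(); side[1]=-.095
up=side.copy(); up[2]=.2
def go(p,**k):
    try:
        r=bot.move_linear(p,O45,**k); s=telemetry.sense(); print("ok",r,s["t"],s["tool_pos"].round(4),s["qpos"].round(2),s["ft_force"].round(2)); return True
    except bot.MotionError as e: print("ERR",e,p); return False
for a in (1,):
    if not go(up,velocity=.15): break
    if not go(side,velocity=.12,contact_N=6):
        print(ik(side,O45), ik(T,O45)); break
    c=capture("side"); cv2.imwrite("pics/c2side.png",c["img"][:,:,::-1])
    c=capture("wrist"); cv2.imwrite("pics/c2wrist.png",c["img"][:,:,::-1])
```

```text
ok False 28.3167 [ 0.5645 -0.0949  0.2003] [ 0.47  0.34 -0.34  2.4   3.22  0.36  1.68] [ 0.25 -0.48  0.41]
ERR the arm cannot follow that straight line within its joint ranges [ 0.56472614 -0.095       0.06245406]
None [ 0.58116037  0.70856284 -0.25484966  2.46034965  3.35899408  0.7468359
  1.8027673 ]
```

Run:
```python
from h import *
T=T_(0,.007); side=T.copy(); side[1]=-.24
up=side.copy(); up[2]=.2
def go(p,**k):
    try:
        r=bot.move_linear(p,O45,**k); s=telemetry.sense(); print("ok",r,s["t"],s["tool_pos"].round(4),s["qpos"].round(2),s["ft_force"].round(2)); return True
    except bot.MotionError as e: print("ERR",e,p); return False
for a in (1,):
    if not go(up,velocity=.15): break
    if not go(side,velocity=.12,contact_N=6):
        print(ik(side,O45)); break
    c=capture("side"); cv2.imwrite("pics/c2side.png",c["img"][:,:,::-1])
    c=capture("scene"); cv2.imwrite("pics/c2scene.png",cv2.resize(c["img"][150:350,150:400,::-1],None,fx=3,fy=3))
```

```text
ok False 29.4333 [ 0.5645 -0.2396  0.2   ] [ 1.05  0.45 -0.65  2.25  3.7   0.2   1.53] [-0.39  0.07 -0.32]
ok False 30.7333 [ 0.565  -0.2401  0.0632] [ 0.78  0.72 -0.31  2.36  3.53  0.61  1.79] [ 0.73 -0.85  0.26]
```

View pics/c2scene.png

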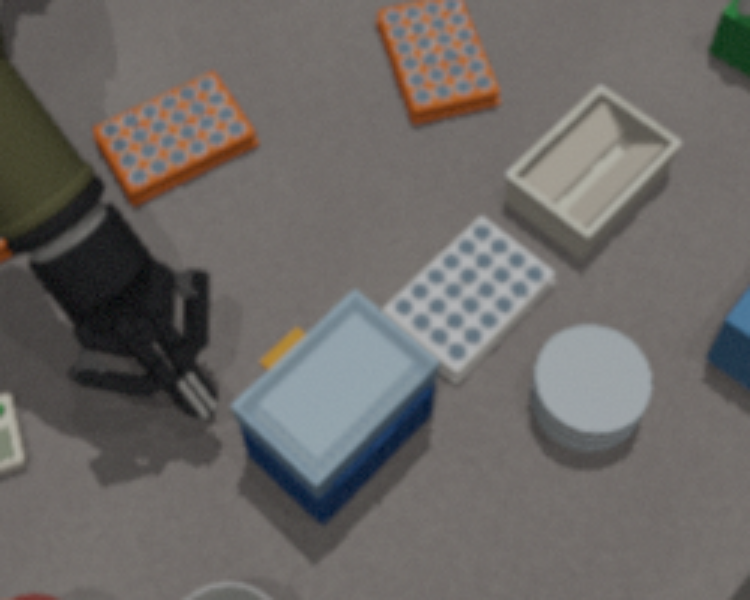

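The tips are at about (210,410) in the zoomed scene view, beside the box and lower than the tab at (282,348). I slide sideways under the tab and look.

Run:
```python
from h import *
T=T_(0,.007)
r=bot.move_linear(T,O45,velocity=.06,contact_N=4); s=telemetry.sense(); print(r,s["t"],s["tool_pos"],T,s["ft_force"],s["qpos"].round(2))
c=capture("side"); cv2.imwrite("pics/c3side.png",cv2.resize(c["img"][130:260,180:360,::-1],None,fx=4,fy=4))
c=capture("scene"); cv2.imwrite("pics/c3scene.png",cv2.resize(c["img"][200:340,160:340,::-1],None,fx=4,fy=4))
```

```text
False 32.1833 [ 0.56473457 -0.16855387  0.06244349] [ 0.56472614 -0.168       0.06245406] [ 0.02039096 -0.15076472 -0.69213102] [ 0.59  0.71 -0.27  2.46  3.34  0.74  1.82]
```

View pics/c3side.png

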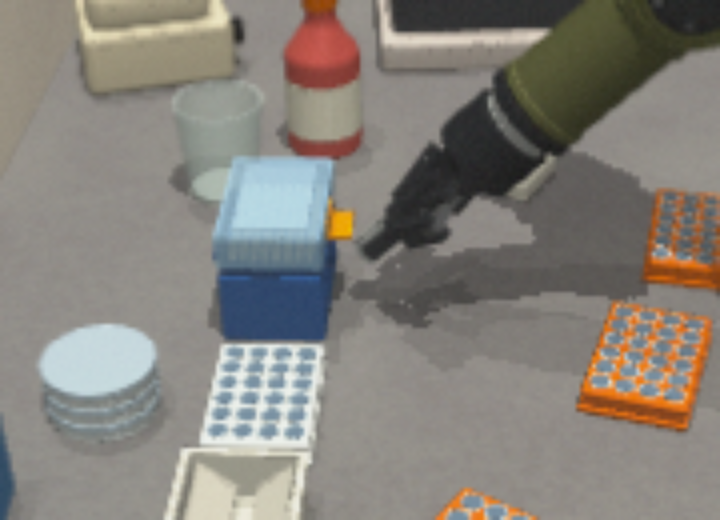

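View pics/c3scene.png

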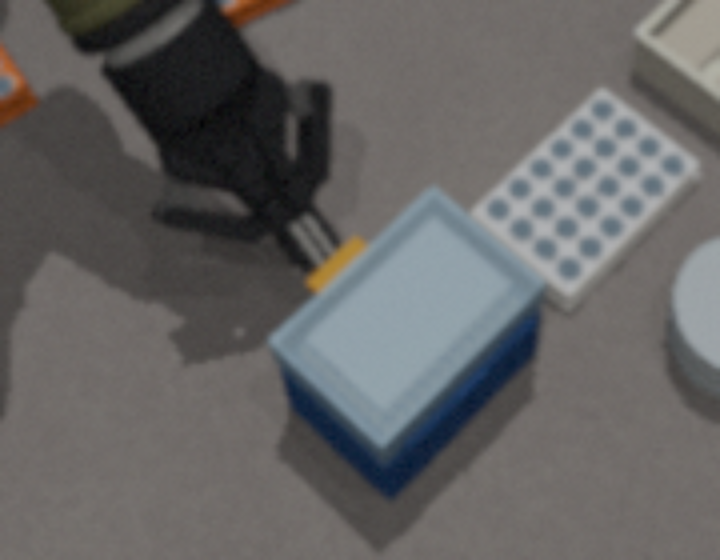

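The tip, at (365,250) in the side zoom, ends just short of the tab edge at (353,235). I go about 10 mm farther forward before lifting, stopping on contact.

Run:
```python
from h import *
T=T_(0,.007)+[.010,0,0]
r=bot.move_linear(T,O45,velocity=.03,contact_N=2.5); s=telemetry.sense(); print(r,s["t"],s["tool_pos"],s["ft_force"])
d=T-E_(0)
for th in(.1,.2,.3):
    r=bot.move_linear(E_(th)+d,O45,velocity=.05); s=telemetry.sense(); print(th,s["t"],s["tool_pos"].round(4),s["ft_force"].round(2))
c=capture("side"); cv2.imwrite("pics/c4side.png",cv2.resize(c["img"][130:260,180:360,::-1],None,fx=4,fy=4))
c=capture("scene"); cv2.imwrite("pics/c4scene.png",cv2.resize(c["img"][200:340,160:340,::-1],None,fx=4,fy=4))
```

```text
False 32.7667 [ 0.57488885 -0.16789988  0.06251443] [-0.41089722  0.25289967 -0.73316354]
0.1 33.125 [ 0.5751 -0.168   0.0736] [-1.26 -0.08 -0.79]
0.2 33.4833 [ 0.5771 -0.1681  0.0841] [-0.86  0.53 -0.74]
0.3 33.8417 [ 0.5797 -0.168   0.0941] [ 0.61 -0.62 -0.45]
```

View pics/c4side.png

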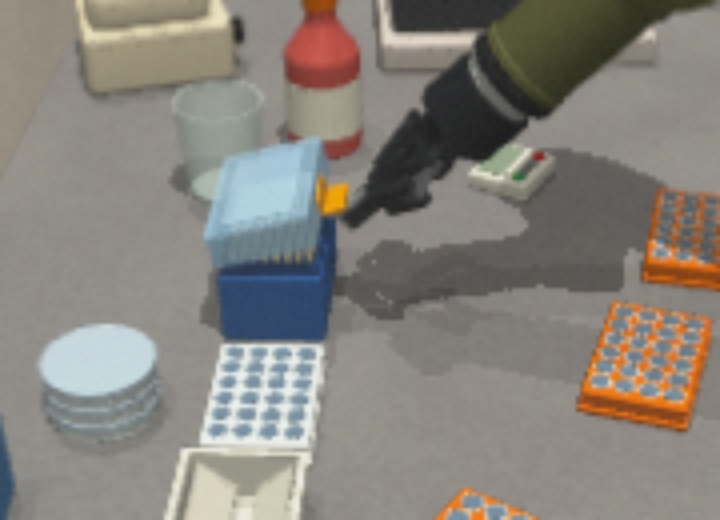

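View pics/c4scene.png

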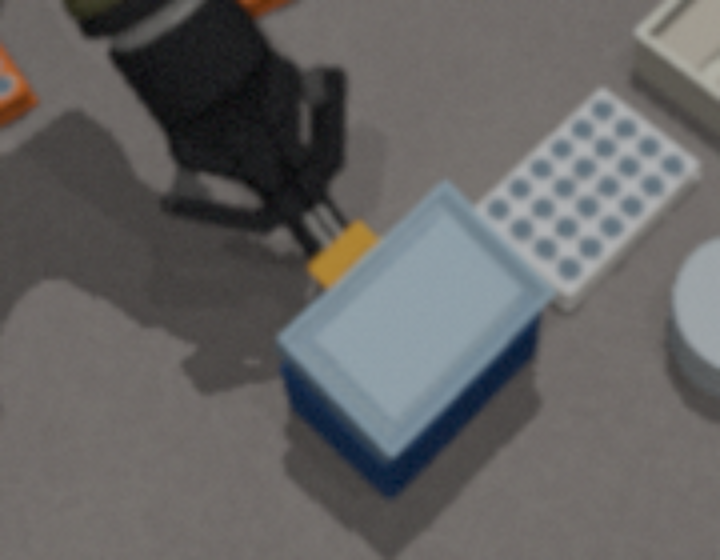

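The lid is lifting cleanly: its front is raised and the tips rest under the tab at (345,215) in the side zoom. I continue along the arc.

Run:
```python
from h import *
d=T_(0,.007)+[.010,0,0]-E_(0)
for th,k in((.45,.002),(.6,.004),(.75,.005)):
    r=bot.move_linear(E_(th)+d+[k,0,k*.5],O45,velocity=.05); s=telemetry.sense(); print(th,s["t"],s["tool_pos"].round(4),s["ft_force"].round(2))
c=capture("side"); cv2.imwrite("pics/c5side.png",cv2.resize(c["img"][110:240,180:360,::-1],None,fx=4,fy=4))
c=capture("scene"); cv2.imwrite("pics/c5scene.png",cv2.resize(c["img"][200:340,160:340,::-1],None,fx=4,fy=4))
```

```text
0.45 34.4417 [ 0.5873 -0.1681  0.1098] [ 0.87 -0.18 -0.96]
0.6 34.95 [ 0.5972 -0.168   0.1244] [-1.35 -0.7  -0.5 ]
0.75 35.4417 [ 0.6082 -0.168   0.1374] [-1.37  0.34  1.24]
```

View pics/c5side.png

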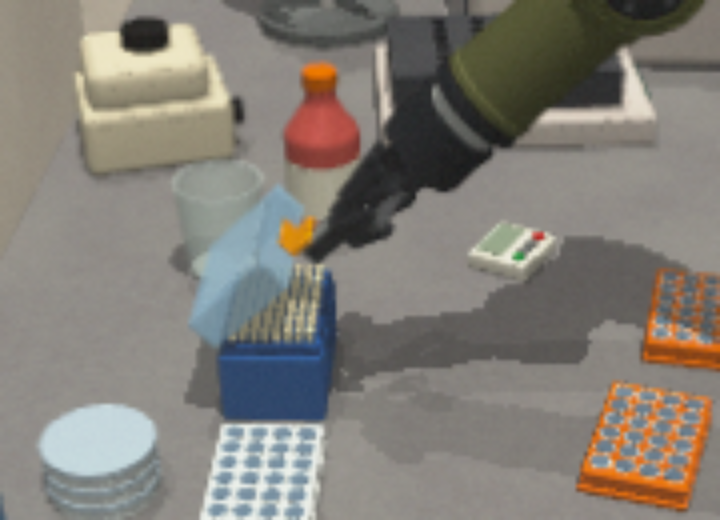

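View pics/c5scene.png

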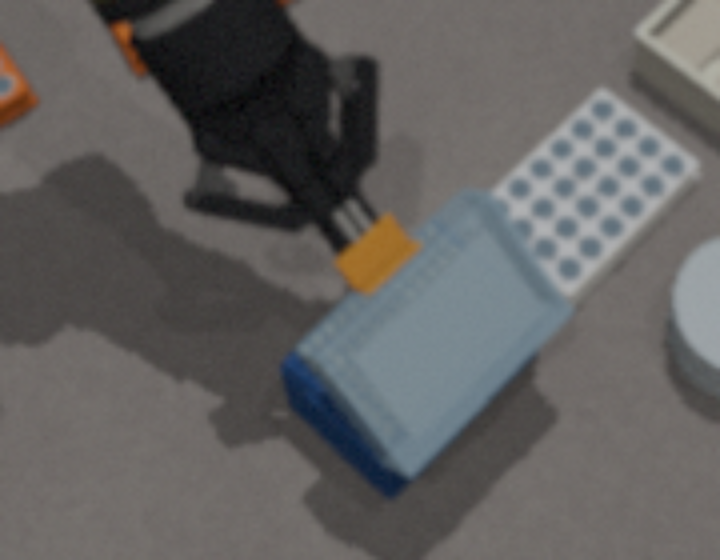

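The lid is at about 45° with the tips under the tab. I continue past the tipping point.

Run:
```python
from h import *
for th,R in((.9,.09),(1.05,.091),(1.2,.092),(1.35,.092),(1.5,.092)):
    p=HG+[-R*np.cos(th)-.0212,0,R*np.sin(th)+.0056]
    r=bot.move_linear(p,O45,velocity=.05); s=telemetry.sense(); print(th,s["t"],s["tool_pos"].round(4),s["ft_force"].round(2))
bot.hold(.4)
c=capture("side"); cv2.imwrite("pics/c6side.png",cv2.resize(c["img"][110:240,180:360,::-1],None,fx=4,fy=4))
c=capture("scene"); cv2.imwrite("pics/c6scene.png",cv2.resize(c["img"][200:340,160:340,::-1],None,fx=4,fy=4))
```

```text
0.9 35.9583 [ 0.616  -0.1681  0.1484] [-1.03  0.72  0.32]
1.05 36.3833 [ 0.6269 -0.168   0.1569] [ 0.91 -0.15 -0.18]
1.2 36.8083 [ 0.6388 -0.1679  0.1636] [-0.45  0.05  0.12]
1.35 37.2333 [ 0.6519 -0.1679  0.1675] [-0.51  0.42 -0.51]
1.5 37.6583 [ 0.6656 -0.1678  0.1694] [ 0.24 -0.29 -0.64]
```

View pics/c6side.png

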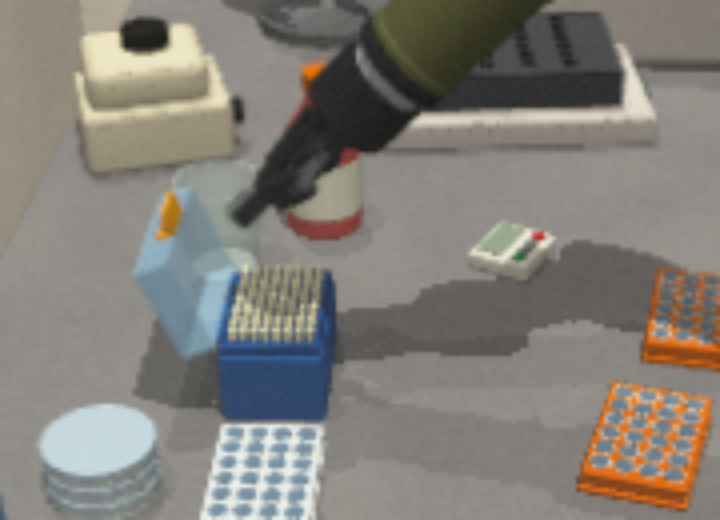

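View pics/c6scene.png

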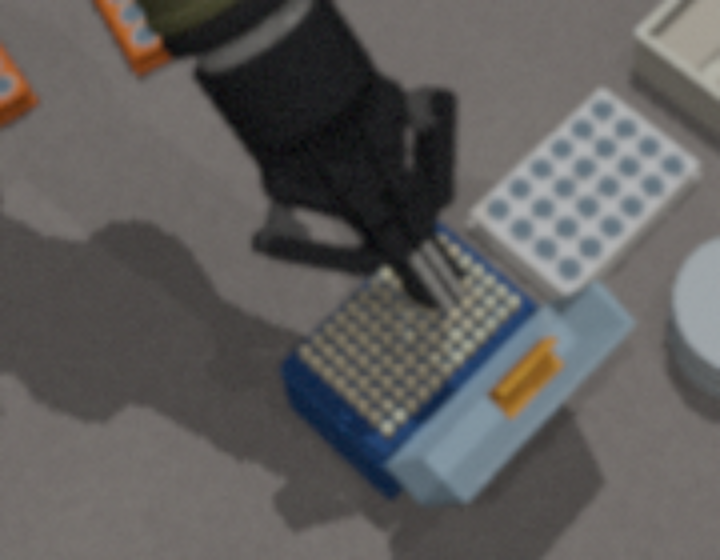

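The lid has fallen fully open, with its tab at (168,215) in the side zoom, well away from the fingers. I retract up and back, then check everything.

Run:
```python
from h import *
bot.move_linear([.60,-.14,.25],O45,velocity=.12)
try: bot.move_linear([.52,-.10,.28],O45,velocity=.15)
except bot.MotionError as e: print(e)
bot.hold(.5)
for cam in("scene","side"):
    c=capture(cam); print(cam,plate_near(c,(.648,-.011)))
    W=cloud(c)
    print([ (n,top(c,n,cam,*zr)[:1]) for n,zr in(("reservoir",Z["reservoir"]),("tip_box",(.05,.076)))])
    for n in("lid_tab","lid_hinge","tip_box"): print(n,[(round(m["conf"],2),np.round(m["point"],1)) for m in mark_of(n,cam)[:1]])
    t=1.95; print("model",proj(c,[E_(t),HG,[.650,-.168,0]]).round(1).tolist())
    print([(t,proj(c,[E_(t)]).round(1).tolist()) for t in (1.6,1.75)])
    cv2.imwrite(f"pics/d{cam}.png",c["img"][:,:,::-1])
print(telemetry.sense()["t"])
```

```text
Traceback (most recent call last):
cell.MotionError: the arm cannot follow that straight line within its joint ranges
```

Run:
```python
from h import *
p=telemetry.sense()["tool_pos"]
for d in([-.08,0,.06],[-.08,0,.03],[-.08,0,0.01],[-.05,0,.02]):
    try: bot.move_linear(p+d,O45,velocity=.12); print("ok",d); break
    except bot.MotionError as e: print(e)
bot.hold(.5)
for cam in("scene","side"):
    c=capture(cam); print(cam,plate_near(c,(.648,-.011)))
    print([ (n,top(c,n,cam,*zr)[:1]) for n,zr in(("reservoir",Z["reservoir"]),("tip_box",(.06,.076)))])
    for n in("lid_tab","lid_hinge","tip_box"): print(n,[(round(m["conf"],2),np.round(m["point"],1)) for m in mark_of(n,cam)[:1]])
    print("model",proj(c,[E_(1.95),HG,[.650,-.168,0],E_(1.6),E_(1.75)]).round(1).tolist())
    cv2.imwrite(f"pics/d{cam}.png",c["img"][:,:,::-1])
print(telemetry.sense()["t"],telemetry.sense()["ft_force"])
```

```text
ok [-0.08, 0, 0.06]
scene ((array([ 0.64698901, -0.01285836]), (84.33065032958984, 125.97097778320312), -0.5409011840820312), np.int64(1528))
[('reservoir', [(0.79, array([346., 207.]), (array([0.64639099, 0.14642599]), (89.92218017578125, 132.0102081298828), -0.0854339599609375), array([0.6502, 0.1453, 0.0436]), 478)]), ('tip_box', [(0.73, array([271., 287.]), (array([ 0.66541345, -0.17109302]), (109.28800201416016, 127.71639251708984), 1.7976499795913696), array([ 0.6683, -0.1775,  0.0722]), 1395)])]
lid_tab [(0.81, array([293.1, 292.8]))]
lid_hinge [(0.97, array([274.9, 296.4]))]
tip_box [(0.88, array([261.9, 293.1]))]
model [[290.7, 289.5], [276.3, 294.5], [263.4, 293.6], [277.2, 276.2], [283.1, 281.6]]
side ((array([ 0.6448598 , -0.01054299]), (83.99236297607422, 128.11097717285156), -0.5465469360351562), np.int64(710))
[('reservoir', [(0.69, array([238., 264.]), (array([0.64469324, 0.14766061]), (90.22915649414062, 139.2794647216797), 0.5635827779769897), array([0.6408, 0.1506, 0.0436]), 392)]), ('tip_box', [(0.98, array([241., 189.]), (array([ 0.66613007, -0.16759128]), (119.35135650634766, 134.00157165527344), -0.11334228515625), array([ 0.6688, -0.1464,  0.072 ]), 481)])]
lid_tab [(0.58, array([222.2, 158.5]))]
lid_hinge [(0.76, array([237.9, 184. ]))]
tip_box [(0.93, array([246.3, 206.2]))]
model [[221.5, 160.1], [235.9, 186.3], [249.8, 204.2], [232.5, 158.2], [227.6, 158.6]]
40.2417 [-0.12021347 -0.64116546 -0.07018467]
```

View pics/dscene.png

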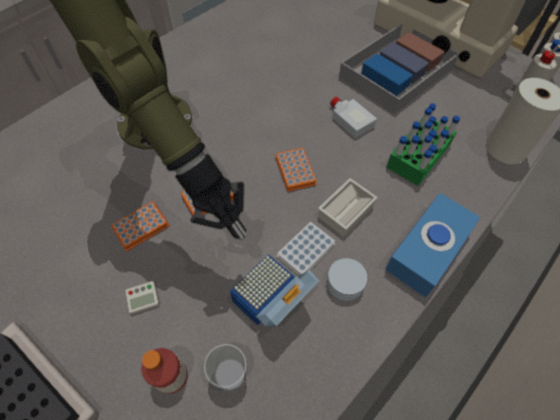

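View pics/dside.png

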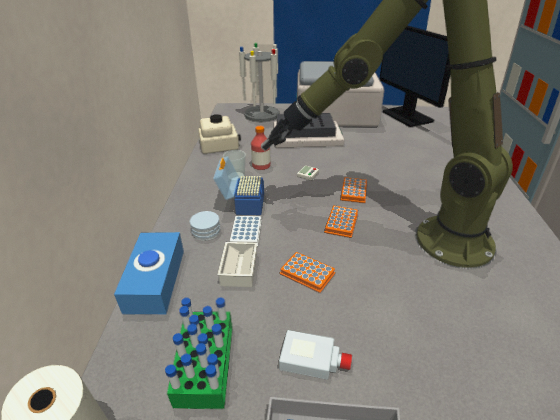

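Both views show the lid standing open, with its tab mark close to the model at 1.95 rad. The plate is in the middle of the row at (306,247) in the scene picture, and the robot is clear of everything. I hand the job in.

```bash
python3 -c "
from cell import *
bot.close_job()"
```

```text
the job is handed in; nothing more can be done
```

The plate is in place between the tip box and the reservoir, the tip box lid stands open by itself, and I handed the job in at about 40 s of the 72 s allowed. No verdict was reported.

**What I did:**
- **Plate:** I squared it with a side push, then slid it along the bench into the gap with two fingers on its rear face. A last 4 mm nudge brought it onto the line of the row.
- **Lid:** I pushed it up by its tab from below with closed fingers tilted 45°. It fell open on its own and the arm backed away.

**Last checks (two cameras, agreeing within about 2 mm):**
- **Plate position:** it is at about (0.646, -0.012). That is about 156 mm from the tip box and 159 mm from the reservoir, within about 4 mm of their line and turned about 0.5°.
- **Lid:** the tab mark matches the fully open position (1.95 rad) within about 4 px in the scene view and 2 px in the side view.
- **Tip box and reservoir:** neither moved by more than the measuring noise of about 2 mm.
- **Bystanders:** they look undisturbed in the pictures, but I did not measure them again.

No check failed. Three planned straight lines were out of the arm's range and refused without any motion, so I went another way each time.

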